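# Open the air-filter box beside the printer

### The arm

A 7-joint arm with a two-finger parallel gripper is mounted at the origin on the work surface. World frame = base frame: x ahead of the robot, y to its left, z up, the work surface at z = 0. Lengths are in m, angles in rad, forces in N, time in s.
With the tool pointing down it reaches from about 0.4 to 0.875 m from the base axis. Payload 19.3 kg.
Tool frame: the origin (TCP) lies between the finger pads; the fingertips stand 17 mm ahead of it and the grasp point (between the pads) lies 2 mm behind it (bot.tips_ahead is the z of the fingertips in the tool frame, in m); z points along the fingers, y is the direction in which the jaws open and shut (so a half turn about z gives the same grasp; the last joint's range is limited). The gripper opens to 85 mm and grips with 20 to 120 N. Pads are 22 mm wide; open, the fingers measure 114 mm over their backs; the gripper's body (76 mm by 85 mm) begins 54 mm behind the grasp point. The pads swing forward as they close: fully open they stand 13 mm farther back than shut.
Start: joints at [-1.319, 0.521, -0.036, 1.599, 0.021, 1.021, -0.113], TCP at [0.198, 0.593, 0.248] pointing down, gripper open.
Joint ranges: [-2.91, 2.91], [-0.3, 2.13], [-1.5, 1.42], [0.17, 2.43], [-1.26, 4.41], [0.16, 1.93], [-2.52, 2.52]. Speed limits (rad/s): [1.89, 1.89, 2.39, 2.39, 3.01, 3.01, 3.01].

### API

Orientations are given as [roll, pitch, yaw] about the fixed x, y, z axes, in that order (R = Rz(yaw) Ry(pitch) Rx(roll)).
In Python, from workcell import telemetry, cams, job, bot gives the robot as it stands.
- The arm moves only by the tool arm_command, never from a script. Its argument "deltas" is a list of rows, each a list of 7 numbers: the opening, from -1 (shut) to 1 (fully open), so that 0 is half open, then the shift along the tool's x, y, z normalised to -1 to 1, where 1 is 150 mm, then the turn, a rotation vector about the tool's x, y, z normalised to -1 to 1, where 1 is 45 degrees. In form: [[hand, tx, ty, tz, rx, ry, rz], ...]. A call has 1 to 8 rows; each row is the pose to reach, as a shift and turn from the pose commanded when the call began, along the tool's axes at that moment; what a row does not reach only later rows make up. A row lasts 1/8 s, in which the tool goes at most 62.5 mm and 10.7 degrees, less where a joint would pass 70% of its speed; a pose out of reach is approached as far as the arm can. A call with a number of a shift or a turn outside -1 to 1 is refused whole. A call with a gripper value outside its range is refused whole. The fingers move at their own pace and stop on an object; "newtons" is the grip in N (left out, the last holds). Time passes only in rows, so rows that repeat a pose let the fingers close. It gives the time, the measured TCP pose, the force and the opening at its end, in the units of the state.
- telemetry.observe(): the state, without advancing time (a new reading comes with each control period).
- cams.grab_frame(name): name is "side" or "top"; returns the picture (384x512x3 uint8, blue, green, red); there is no depth.
- cams.get_calibration(name): a dict with "fx", "fy", "cx", "cy" (pixels), "k1" (the pictures are not rectified: a ray, as slopes to the right and down, at radius r is drawn at 1 + k1 r^2 times it, then the intrinsics apply), "R" (3x3) and "t" (3): a world point X has camera coordinates R X + t. Camera axes: x right, y down, z forward; pixel columns grow to the right and rows downward; lengths in m; the calibration is good to about 2 mm. A picture is of the moment at which its call begins. get_calibration takes no time and is no camera call.
- job.job_done(): hands the job in, once; it reports no verdict.
The state is a dict: "clock": time; "qpos": joint angles; "qd": joint speeds; "joint_efforts": joint torques, N m; "position": TCP position; "tool_rot": TCP orientation; "force": force on the tool from outside, world axes, zero at the start; "moment": the same for the moment, N m; "grip_width": finger opening in m.
Only numpy, scipy, OpenCV 4.12 (cv2) and the standard library are available. Lean on these libraries where they do the work, as an engineer would, in place of code of your own. Each camera call takes 0.05 s, during which the arm holds its last target.

### The job

Open the longer of the two grey boxes, the air-filter box: press its snap tab fully in with a fingertip, then push the released cover along its rails by the upright ridge until the filter pocket is completely uncovered, and leave it lying flat there. Only press and push: do not lift or tip the cover, leave the tab of the short terminal box alone, and do not disturb the things lying about.

Things in the scene. Friction and masses are not known exactly. Their poses are not given: they have to be found in the camera images.
- filter_box: Air-filter box, fixed: grey, 236 long (x) x 100 wide (y) x 60 mm high. Origin: centre of its underside, z up. On top a channel 84 mm wide, floor 50 mm high, between side rails and 8 mm end walls 60 mm high. Along +x: filter pocket under the cover, snap tab (centre x = +11), bare floor where the pushed cover comes to lie. The cover slides to +x only, over the pressed tab.
- pocket (a point): Centre of the mouth of the filter box's filter pocket, in the channel floor (box frame x = -58, y = 0, z = 50). The pocket is 84 (x) x 64 mm (y) with a pleated filter in it. From its seat the cover can travel 118 mm to the far end wall; the pocket is uncovered after 92 mm.
- cover: Loose white cover on the pocket: plate 100 (x) x 80 x 6 mm on two 4 mm runners, top 60 mm above the bench, underside 4 mm clear of the floor; about 160 g. Origin: centre, at the runners' feet, 50 mm above the bench; axes as the box's. On its seat the origin is at the pocket's centre (2 mm of play) and the raised tab blocks its front (+x) edge.
- ridge (a point): Middle of the cover's push ridge, an upright rib 8 thick (x) x 60 long (y) that stands 18 mm above the plate, from 60 to 78 mm above the bench. This point is 69 mm above the bench, at x = +5 in the cover's frame; the face to push is 4 mm behind it (towards the box's -x).
- filter_tab (a joint): How far the filter box's snap tab is pressed in, m: 0 = fully out (up), 0.012 = fully in (flush with the channel floor). It moves straight down, takes about 5 to 6 N, and stays where it is pushed to. Starts at 0 to 0.0015. The cover passes over it from about 0.009.
- filter_tab_top (a point): Centre of the top face of the filter box's snap tab, a ribbed white block 34 (x) x 26 mm (y) that stands 12 mm out of the channel floor (top 62 mm above the bench when fully out), 2 mm beyond the cover's front edge. Moves down with the tab.
- terminal_box: The short terminal box, of the same make and fixed to the bench: 140 long (x) x 100 wide x 60 mm high, with a 62 mm long cover (ridge to 78 mm above the bench). Origin: centre of its underside. Not to be opened.
- terminal_tab (a joint): How far the terminal box's own snap tab is pressed in, m (0 = out). To be left alone.
- glue_stick: Upright glue stick, 28 mm across, 90 mm high; origin under its centre.
- thumb_nut: Small grey printed thumb nut, 32 mm across, 22 mm high, on the bench just off the robot-side end of the filter box; origin under its centre.
- mini_spool: Small filament spool lying flat, 100 mm across, 45 mm high; origin under its centre.
- scraper: Print scraper lying on the bench, left; origin under its middle.
- driver: Screwdriver lying on the bench, right; origin under its middle.
- spare_filter: Spare pleated filter lying flat between the boxes, nearer the robot, 80 x 60 x 14 mm; origin under its centre.
- nozzle_cup: Open metal cup, 60 mm across, 55 mm high; origin under its centre.
There are look-alikes about, which are no part of the job. There is more than one size of the cover; the job needs the smallest.

How it is judged:
On the way, in this order (a step that is already met when the one before it is completed fails the run):
1. the snap tab is pressed in while the cover is still on its seat (value of joint filter_tab above 0.0095 m and x of cover in the frame of filter_box below -0.045 m), for 0.1 s.
2. the cover is pushed along its rails until the pocket is uncovered (x of cover in the frame of filter_box above 0.032 m), for 0.2 s.
At the end, for the whole second after the job is handed in: The cover lies flat (within 0.06 rad) and at rest in its channel, at least 90 mm along the box from its seat, so that the pocket is uncovered; the filter box's tab is in (at least 9 mm), the terminal box's tab is not pressed (under 4 mm) (x of cover in the frame of filter_box above 0.032 m and z of cover in the frame of filter_box between 0.046 and 0.055 m and angle between cover's own z axis and vertical below 0.06 rad and angle between the x axis of cover and the x axis of filter_box, either way round below 0.1 rad and linear speed of cover below 0.01 m/s and value of joint filter_tab above 0.009 m and value of joint terminal_tab below 0.004 m); the robot touches nothing.
It fails at once if the cover is lifted or carried (more than 10 mm above its seat) (z of cover in the frame of filter_box above 0.06 m).
It fails at once if the cover is tipped (more than 0.2 rad) (angle between cover's own z axis and vertical above 0.2 rad).
It fails at once if the terminal box's tab is pressed (more than 4 mm) (value of joint terminal_tab above 0.004 m).
It fails at once if a thing lying about is displaced (more than 20 mm) (distance of any of glue_stick, thumb_nut, mini_spool, scraper, driver, spare_filter, nozzle_cup from where it was at the start of the episode above 0.02 m).
It also fails if it takes over 40 s, if anything falls off the work surface, if the arm or the gripper's body presses on something with over 40 N, if the wrist force passes 120 N, or if a joint passes its speed limit or range.

## Working session

There is one attempt and no reset: what is moved stays moved. The work goes in short steps, Python scripts to look and compute and a tool call to move; the robot and the scene stay as the last step left them, time stands still between calls to the robot, and variables do not carry over. Pictures are saved under pics/ and viewed, and the job is handed in when it is done.

Besides the shell and the picture viewer there is one more tool, called after "Request:" in YAML: its name, and indented under it one key for each argument. arm_command: Moves the arm, as the interface text tells. Its arguments: {"type":"object","properties":{"deltas":{"type":"array","items":{"type":"array","items":{"type":"number"}}},"newtons":{"type":"number"}},"required":["deltas"]}

```bash
mkdir -p pics; ls; python3 - <<'E'
from workcell import telemetry, cams, job, bot
import cv2
print(telemetry.observe()); print(bot.tips_ahead)
for n in("side","top"):
    im=cams.grab_frame(n); cv2.imwrite(f"pics/{n}0.png",im); print(n,cams.get_calibration(n))
E
```

```text
pics
{'clock': 0.0, 'qpos': array([-1.31918045,  0.5219769 , -0.03632591,  1.59997805,  0.02120114,
        1.02109155, -0.11282238]), 'qd': array([ 0.00146245, -0.00025948, -0.00153115, -0.00013933, -0.00031762,
       -0.00091393, -0.00040643]), 'joint_efforts': array([-2.80307622e-04, -9.27122641e+01,  1.97923020e+00, -3.69951725e+01,
        1.77903834e-02,  8.01951857e-03, -5.43189898e-06]), 'position': array([0.19761956, 0.59261825, 0.24775959]), 'tool_rot': array([-3.14052661e+00,  7.71508876e-05,  2.81974323e+00]), 'force': array([ 0.3186051 , -0.61850489, -0.01442307]), 'moment': array([ 0.0126655 ,  0.00404071, -0.026937  ]), 'grip_width': 0.08505698412533269}
0.017
side {'fx': 395.3330593406566, 'fy': 395.3330593406566, 'cx': 255.59642342219615, 'cy': 190.54390397650295, 'k1': 0.01757939725165592, 'R': array([[ 0.96031148, -0.27843259,  0.01664776],
       [-0.17630083, -0.65214444, -0.73730973],
       [ 0.2161478 ,  0.70511199, -0.67534969]]), 't': array([-0.53825707,  0.12694302,  1.02881307])}
top {'fx': 347.2670236344843, 'fy': 347.2670236344843, 'cx': 255.68330152466228, 'cy': 198.22225771529932, 'k1': -0.06799383381327143, 'R': array([[-0.02720146, -0.99954941, -0.01269105],
       [-0.98689836,  0.02887265, -0.1587388 ],
       [ 0.15903369,  0.00820685, -0.98723905]]), 't': array([0.02421262, 0.54332423, 1.14379867])}
```

View pics/side0.png

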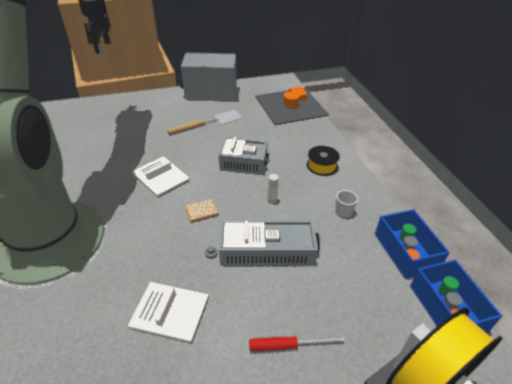

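View pics/top0.png

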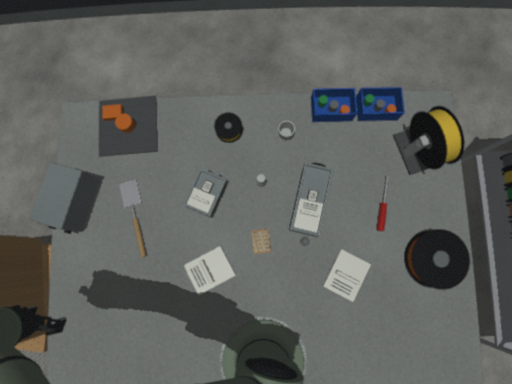

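```bash
python3 - <<'E'
import cv2
a=cv2.imread("pics/top0.png")[155:250,270:350]; cv2.imwrite("pics/topc.png",cv2.resize(a,None,fx=6.3,fy=6.3,interpolation=cv2.INTER_CUBIC))
a=cv2.imread("pics/side0.png")[210:275,200:330]; cv2.imwrite("pics/sidec.png",cv2.resize(a,None,fx=6,fy=6,interpolation=cv2.INTER_CUBIC))
E
```

```text
(no output)
```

View pics/topc.png

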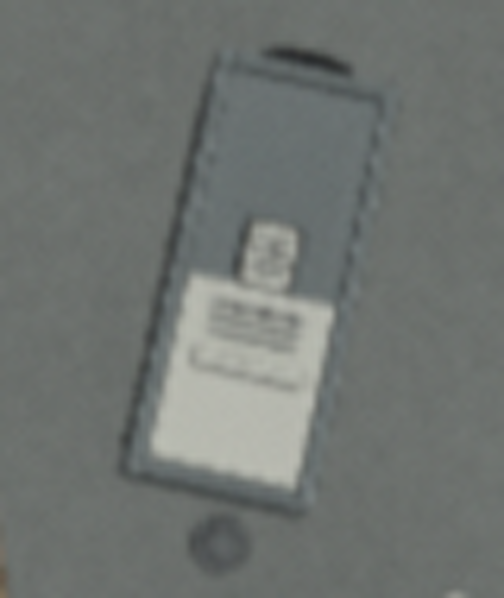

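View pics/sidec.png

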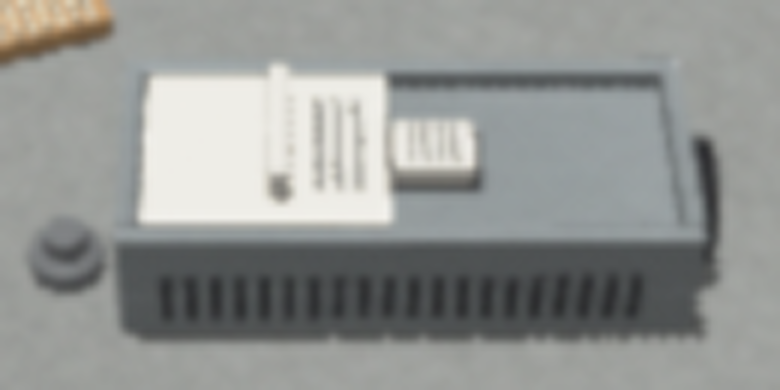

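```bash
cat > h.py <<'E'
import numpy as np
from workcell import cams
def proj(n,P):
    c=cams.get_calibration(n); X=np.atleast_2d(P)@np.array(c["R"]).T+c["t"]
    s=X[:,:2]/X[:,2:]; s=s*(1+c["k1"]*(s**2).sum(1,keepdims=True))
    return s*[c["fx"],c["fy"]]+[c["cx"],c["cy"]]
def box2w(p,B):
    c,s=np.cos(p[2]),np.sin(p[2]); B=np.atleast_2d(B)
    return np.c_[p[0]+c*B[:,0]-s*B[:,1],p[1]+s*B[:,0]+c*B[:,1],B[:,2]]
E
cat > fit.py <<'E'
from h import *
from scipy.optimize import least_squares
cov=[[-108,40,60],[-8,40,60],[-8,-40,60],[-108,-40,60]]
tab=[[-6,13,62],[28,13,62],[28,-13,62],[-6,-13,62]]
out=[[-118,50,60],[118,50,60],[118,-50,60],[-118,-50,60]]
B=np.array(cov+tab+out)/1e3
T=np.array([[150,458],[190,272],[335,303],[298,488],[243,283],[252,222],[298,232],[290,293],[128,470],[222,58],[392,98],[303,512]])
S=np.array([[145,73],[385,76],[394,222],[137,222],[391,120],[474,120],[476,178],[394,175],[125,62],[685,62],[708,240],[120,240]])
T=(T+.5)/6.3-.5+[270,155]; S=(S+.5)/6-.5+[200,210]
def res(p,which="ts"):
    W=box2w(p,B); r=[]
    if "t" in which: r.append(proj("top",W)-T)
    if "s" in which: r.append(proj("side",W)-S)
    return np.concatenate(r)
for w in("t","s","ts"):
    f=least_squares(lambda p:res(p,w).ravel(),[.6,-.15,-.2],loss="soft_l1",x_scale=[.01,.01,.05])
    print(w,f.x,f.cost)
    print(res(f.x,w).round(1).tolist())
p=f.x
for n,b in dict(tab=[11,0,62],ridge=[-53,0,69],nut=[-118,0,0],end=[118,0,60]).items(): print(n,box2w(p,np.array(b)/1e3).round(4))
E
python3 fit.py
```

```text
t [ 0.53435074 -0.17979424 -0.26008001] 3.959220051267672
[[-0.2, -0.2], [-0.2, 0.4], [0.0, 0.9], [-0.2, 0.5], [-0.5, -0.2], [0.1, -0.2], [0.3, -0.0], [-0.4, 0.0], [-0.3, 0.1], [-0.4, -1.6], [1.2, -1.4], [1.4, 0.4]]
s [ 0.53683431 -0.18347087 -0.27115826] 3.469291314200993
[[0.7, 0.4], [0.1, 0.0], [-0.5, 0.3], [0.4, 0.2], [0.2, 0.1], [0.0, 0.2], [0.3, -1.5], [0.0, -1.0], [0.3, -0.6], [-0.9, -0.3], [0.2, 0.7], [-1.2, 0.5]]
ts [ 0.53616694 -0.18187115 -0.26661195] 12.13971421223215
[[0.2, -0.9], [0.4, -0.2], [0.6, 0.4], [0.2, 0.0], [0.0, -0.7], [0.8, -0.7], [1.0, -0.5], [0.1, -0.5], [0.1, -0.6], [0.4, -2.1], [2.0, -1.8], [1.7, -0.2], [0.2, 0.2], [-0.4, -0.3], [-0.9, -0.1], [0.0, -0.1], [-0.3, -0.3], [-0.5, -0.3], [-0.2, -2.0], [-0.4, -1.5], [-0.2, -0.9], [-1.5, -0.9], [-0.2, 0.1], [-1.5, 0.2]]
tab [[ 0.5468 -0.1848  0.062 ]]
ridge [[ 0.485  -0.1679  0.069 ]]
nut [[ 0.4223 -0.1508  0.    ]]
end [[ 0.65  -0.213  0.06 ]]
```

Request:
arm_command:
  deltas:
    - [-1,-0.1,-0.1,0,0,0,-0.07]
    - [-1,-0.3,-0.3,0,0,0,-0.07]
    - [-1,-0.5,-0.5,0,0,0,-0.07]
    - [-1,-0.7,-0.7,0,0,0,-0.07]
    - [-1,-0.85,-0.85,0,0,0,-0.07]
    - [-1,-1,-1,0,0,0,-0.07]
  newtons: 30

```text
clock: 0.85
position: [0.2929, 0.402, 0.2482]
tool_rot: [-3.141, -0.0, 2.874]
force: [0.7, 0.7, 0.1]
grip_width: -0.0001
```

Request:
arm_command:
  deltas:
    - [-1,-0.2,-0.2,0,0,0,0]
    - [-1,-0.4,-0.4,0,0,0,0]
    - [-1,-0.6,-0.6,0,0,0,0]
    - [-1,-0.8,-0.8,0,0,0,0]
    - [-1,-0.9,-1,0,0,0,0]

```text
clock: 1.48
position: [0.384, 0.2213, 0.2482]
tool_rot: [-3.141, 0.0, 2.873]
force: [1.0, 0.2, 0.2]
grip_width: -0.0
```

Request:
arm_command:
  deltas:
    - [-1,-0.2,-0.2,0,0,0,0]
    - [-1,-0.4,-0.4,0,0,0,0]
    - [-1,-0.6,-0.6,0,0,0,0]
    - [-1,-0.8,-0.8,0,0,0,0]
    - [-1,-0.9,-1,0,0,0,0]

```text
clock: 2.1
position: [0.4745, 0.041, 0.2481]
tool_rot: [-3.141, -0.0, 2.874]
force: [-0.1, 0.6, 0.2]
grip_width: -0.0001
```

Request:
arm_command:
  deltas:
    - [-1,-0.2,-0.2,0.1,0,0,0]
    - [-1,-0.4,-0.4,0.2,0,0,0]
    - [-1,-0.6,-0.6,0.3,0,0,0]
    - [-1,-0.7,-0.8,0.4,0,0,0]
    - [-1,-0.8,-1,0.5,0,0,0]

```text
clock: 2.72
position: [0.5501, -0.1348, 0.1725]
tool_rot: [-3.142, -0.001, 2.875]
force: [0.1, -0.1, -0.1]
grip_width: 0.0003
```

Request:
arm_command:
  deltas:
    - [-1,-0.05,-0.2,0,0,0,0]
    - [-1,-0.08,-0.33,0,0,0,0]
    - [-1,-0.08,-0.33,0.2,0,0,0]
    - [-1,-0.08,-0.33,0.4,0,0,0]
    - [-1,-0.08,-0.33,0.4,0,0,0]

```text
clock: 3.35
position: [0.5476, -0.184, 0.1119]
tool_rot: [3.141, -0.003, 2.875]
force: [0.0, -1.0, 0.5]
grip_width: 0.0
```

```bash
cat > look.py <<'E'
import sys,cv2,numpy as np
from workcell import cams,telemetry,bot
k=sys.argv[1]
o=telemetry.observe(); print(o["clock"],o["position"],o["tool_rot"],o["force"],bot.tips_ahead)
a=cams.grab_frame("side")[190:280,195:335]; b=cams.grab_frame("top")[155:250,265:355]
a=cv2.resize(a,(700,450),interpolation=cv2.INTER_CUBIC)
b=cv2.resize(b,(540,570),interpolation=cv2.INTER_CUBIC)
cv2.imwrite(f"pics/s{k}.png",a); cv2.imwrite(f"pics/t{k}.png",b)
E
python3 look.py 1
```

```text
3.35 [ 0.54763875 -0.18401554  0.11193361] [ 3.14149847 -0.00325095  2.87519773] [ 0.03691868 -1.00148876  0.46599279] 0.017
```

View pics/s1.png

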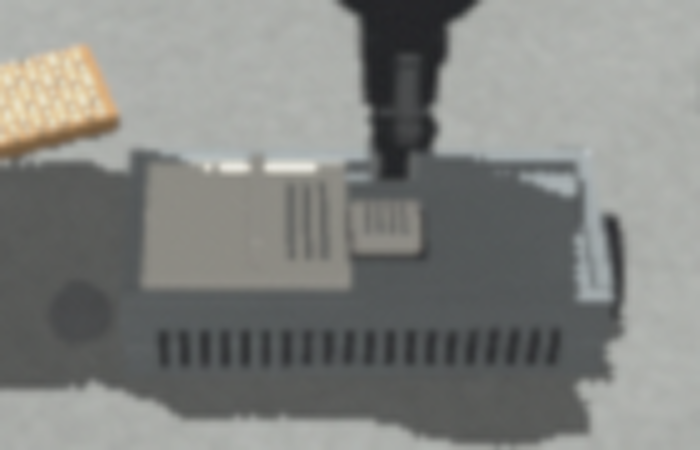

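View pics/t1.png

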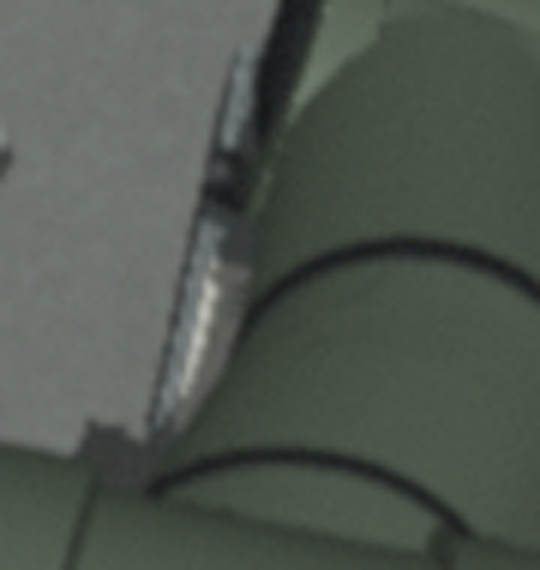

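```bash
python3 - <<'E'
from h import *
for z in(.095,.062): print((proj("side",[.5476,-.184,z])-[195,190])*5)
print((proj("side",box2w([.5362,-.1819,-.2666],[[.011,0,.062]]))-[195,190])*5)
E
```

```text
[[386.81351691 169.35692891]]
[[383.79117952 214.87320809]]
[[382.76680151 216.37065585]]
```

Request:
arm_command:
  deltas:
    - [-1,0,0,0.1,0,0,0]
    - [-1,0,0,0.18,0,0,0]
    - [-1,0,0,0.22,0,0,0]
    - [-1,0,0,0.25,0,0,0]
    - [-1,0,0,0.27,0,0,0]
    - [-1,0,0,0.28,0,0,0]
    - [-1,0,0,0.28,0,0,0]

```text
clock: 4.32
position: [0.5488, -0.1848, 0.0713]
tool_rot: [-3.142, 0.0, 2.875]
force: [-0.6, 1.4, 1.1]
grip_width: -0.0
```

Request:
arm_command:
  deltas:
    - [-1,0,0,0.01,0,0,0]
    - [-1,0,0,0.02,0,0,0]
    - [-1,0,0,0.03,0,0,0]
    - [-1,0,0,0.03,0,0,0]

```text
clock: 4.82
position: [0.5489, -0.1848, 0.0671]
tool_rot: [-3.142, 0.001, 2.875]
force: [-0.9, 0.1, 9.1]
grip_width: 0.0
```

Request:
arm_command:
  deltas:
    - [-1,0,0,0.01,0,0,0]
    - [-1,0,0,0.015,0,0,0]
    - [-1,0,0,0.015,0,0,0]

```text
clock: 5.2
position: [0.5489, -0.1849, 0.0669]
tool_rot: [3.141, 0.001, 2.874]
force: [-14.7, 5.4, 55.0]
grip_width: -0.0001
```

Request:
arm_command:
  deltas:
    - [-1,0,0,-0.05,0,0,0]
    - [-1,0,0,-0.25,0,0,0]
    - [-1,0,0,-0.55,0,0,0]
    - [-1,0.2,0,-0.55,0,0,0]
    - [-1,0.4,0,-0.55,0,0,0]
    - [-1,0.6,0,-0.55,0,0,0]
    - [-1,0.6,0,-0.55,0,0,0]

```text
clock: 6.08
position: [0.4602, -0.1606, 0.1471]
tool_rot: [3.141, -0.001, 2.875]
force: [-0.6, -0.5, 0.6]
grip_width: -0.0
```

```bash
python3 look.py 2
```

```text
6.075 [ 0.46021688 -0.16057597  0.14707315] [ 3.14149886e+00 -1.01350358e-03  2.87454856e+00] [-0.5623077  -0.5074926   0.55888114] 0.017
```

View pics/s2.png

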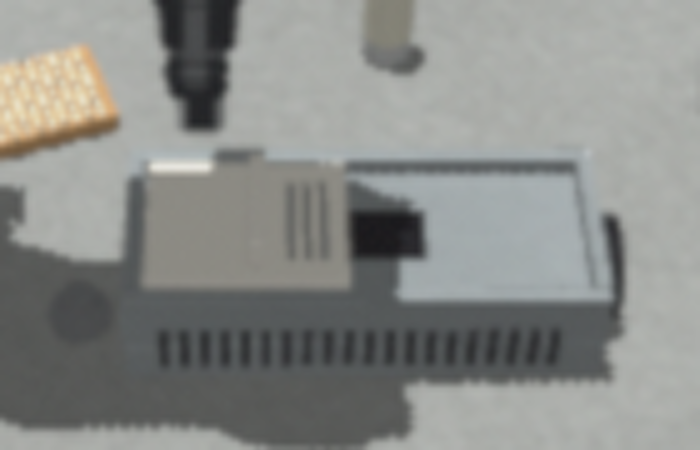

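Request:
arm_command:
  deltas:
    - [-1,0,0,0.2,0,0,0]
    - [-1,0,0,0.33,0,0,0]
    - [-1,0,0,0.4,0,0,0]
    - [-1,0,0,0.43,0,0,0]
    - [-1,0,0,0.43,0,0,0]

```text
clock: 6.8
position: [0.462, -0.161, 0.0827]
tool_rot: [-3.142, 0.0, 2.875]
force: [-0.4, -0.1, -0.3]
grip_width: -0.0003
```

```bash
python3 look.py 3
```

```text
6.8 [ 0.46203848 -0.16102407  0.0826982 ] [-3.14157762e+00  2.16589405e-04  2.87471174e+00] [-0.43948963 -0.08865932 -0.27748933] 0.017
```

View pics/s3.png

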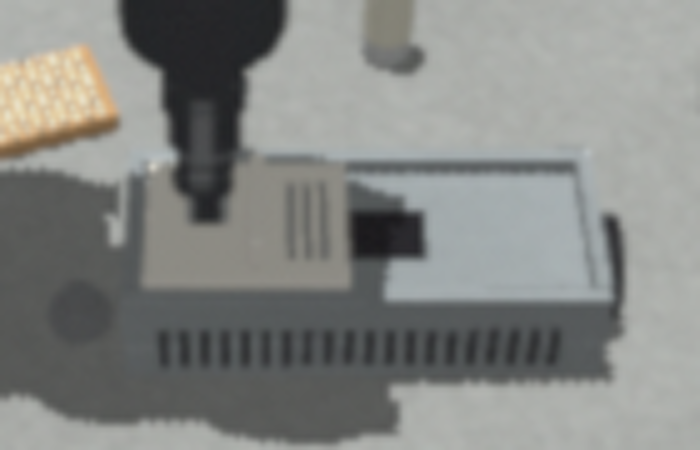

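Request:
arm_command:
  deltas:
    - [-1,-0.04,0,0,0,0,0]
    - [-1,-0.09,0,0,0,0,0]
    - [-1,-0.15,0,0,0,0,0]
    - [-1,-0.22,0,0,0,0,0]
    - [-1,-0.29,0,0,0,0,0]
    - [-1,-0.36,0,0,0,0,0]
    - [-1,-0.43,0,0,0,0,0]
    - [-1,-0.5,0,0,0,0,0]

```text
clock: 7.9
position: [0.5348, -0.1809, 0.0825]
tool_rot: [-3.142, -0.0, 2.875]
force: [-0.2, 0.4, 0.1]
grip_width: 0.0004
```

```bash
python3 look.py 4
```

```text
7.9 [ 0.53479279 -0.18091254  0.08249043] [-3.14153571e+00 -6.65831045e-05  2.87474366e+00] [-0.15974073  0.40455616  0.12330001] 0.017
```

View pics/s4.png

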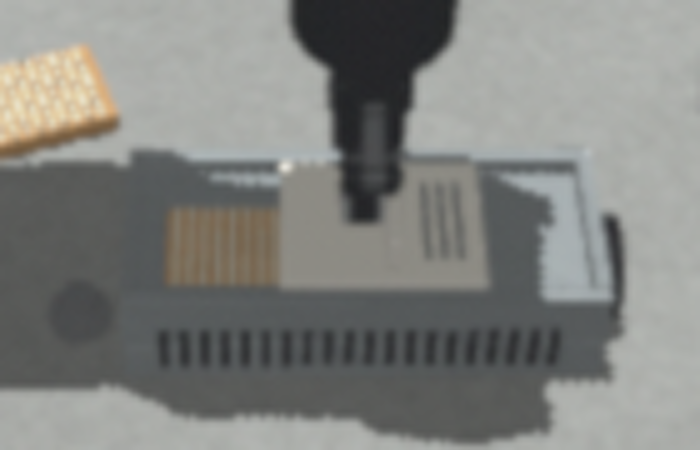

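Request:
arm_command:
  deltas:
    - [-1,-0.04,0,0,0,0,0]
    - [-1,-0.09,0,0,0,0,0]
    - [-1,-0.14,0,0,0,0,0]
    - [-1,-0.19,0,0,0,0,0]
    - [-1,-0.24,0,0,0,0,0]
    - [-1,-0.27,0,0,0,0,0]
    - [-1,-0.27,0,0,0,0,0]

```text
clock: 8.88
position: [0.5734, -0.1915, 0.0825]
tool_rot: [-3.142, 0.0, 2.875]
force: [0.4, -0.6, 0.2]
grip_width: -0.0001
```

```bash
python3 look.py 5
```

```text
8.875 [ 0.57342412 -0.191483    0.08249775] [-3.14155442e+00  1.91556863e-04  2.87469152e+00] [ 0.37408403 -0.55241179  0.2134144 ] 0.017
```

View pics/s5.png

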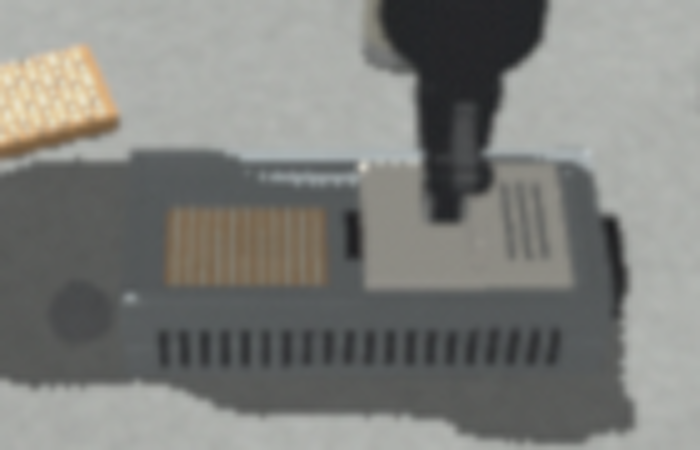

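Request:
arm_command:
  deltas:
    - [-1,0.05,0,0,0,0,0]
    - [-1,0.1,0,0,0,0,0]
    - [-1,0.1,0,-0.3,0,0,0]
    - [-1,0.1,0,-0.6,0,0,0]
    - [-1,0.1,0.4,-0.9,0,0,0]
    - [-1,0.1,0.8,-1,0,0,0]
    - [-1,0.1,1,-1,0,0,0]
    - [-1,0.1,1,-1,0,0,0]

```text
clock: 9.98
position: [0.5985, -0.039, 0.2327]
tool_rot: [3.14, 0.0, 2.88]
force: [1.1, -0.4, 0.2]
grip_width: 0.0001
```

```bash
python3 look.py 6; python3 - <<'E'
from workcell import cams
import cv2; cv2.imwrite("pics/side7.png",cams.grab_frame("side"))
from h import *
p=[.5362,-.1819,-.2666]
for d in (92,106,112):
  print(d,((proj("side",box2w(p,np.array([[-108+d,0,60],[-8+d,0,60]])/1e3))-[195,190])*5).round().tolist())
E
```

```text
9.975 [ 0.59846134 -0.03899069  0.23271973] [3.14010065e+00 1.62073421e-04 2.87970364e+00] [ 1.05031735 -0.36375669  0.16804265] 0.017
92 [[328.0, 219.0], [530.0, 219.0]]
106 [[356.0, 219.0], [558.0, 219.0]]
112 [[368.0, 219.0], [570.0, 219.0]]
```

View pics/s6.png

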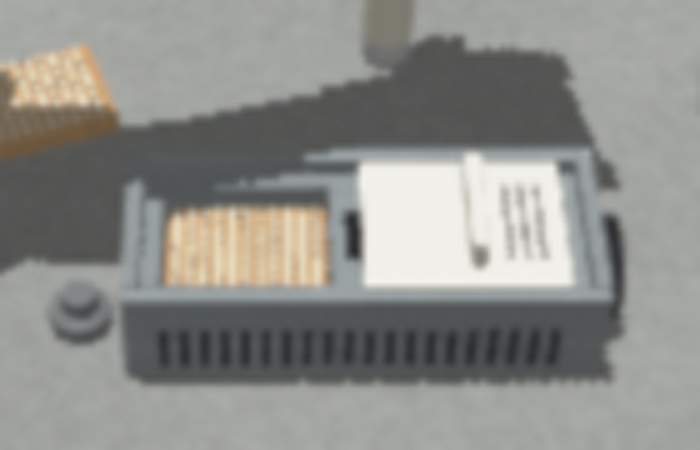

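View pics/side7.png

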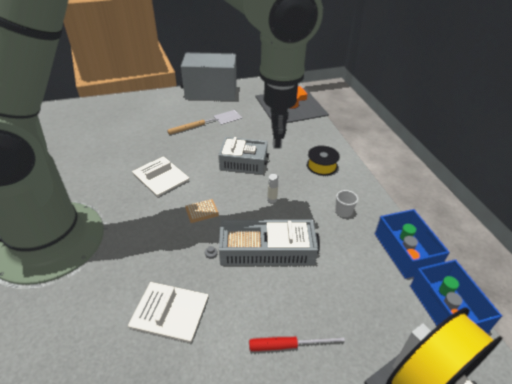

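The cover lies flat about 107 mm along (rear edge at crop x≈362, model 356–368 for 106–112 mm). The pocket is fully open, the other things have not moved, and the arm is clear.

```bash
python3 -c "
from workcell import job
print(job.job_done())"
```

```text
the job is handed in; nothing more can be done
None
```

The filter box is open and the job is handed in; it gave no verdict. I pressed the tab in with the shut fingertips, pushed the cover along its rails by the ridge, then backed off and raised the arm clear.

- **Tab:** the fingertips reached 50 mm above the bench, level with the channel floor, and the force rose to 55 N. That is the tab's hard stop, well above its 5–6 N working force. Afterwards the tab's place looked dark in the pictures, so I judged it by height and force, not by sight.
- **Cover:** the last side picture shows it flat in its channel, about 107 mm from its seat, with the pocket fully uncovered. The distance is read from one camera and is good to about 3 mm; 90 mm was needed.
- **Other things:** the terminal box and the things lying about that the last side picture shows look where they were, checked by eye. The gripper was 0.23 m up and touching nothing at about 10 s on the clock.
- **Disagreement:** the two cameras' separate fits of the box position differed by about 4 mm, so I used the combined fit. I did not check the end state from the top camera, because the arm had blocked its view of the box earlier.

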